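# Clear the belt drive's deck and hold its sprung tensioner back for a belt change

## Task

I am about to fit a new belt to the belt drive. First clear its deck: lay the small screwdriver lengthwise in the long shallow steel tray and put the two electrical parts (relay and terminal strip) in the short, deeper empty steel bin behind the drive. Then push the sprung tensioner arm (the upright lug near its end is there for that) back past all the clicks of its ratchet, fully home against its back stop, and finish while still holding it there, so that the pawl carries no load; leave the other things on the bench where they are.

Things in the scene. Friction and masses are not known exactly. Their poses are not given: they have to be found in the camera images.
- drive: Belt drive: grey steel housing with a flat dark steel deck, fixed to the bench, 185 (x) x 290 mm (y), deck 50 mm above the bench. Origin: centre of the underside, on the bench; x away from the robot, y left, z up. Two pulleys without belt, 38 mm high above the deck with their stubs: 63 mm across at x -58, y -95 mm; 27 mm across at x -58, y +70 mm.
- back_stop (a point): Foot of the arm's back stop, a rubber post 12 mm across and 22 mm high on the deck, at x +40, y -65 mm in the drive's frame. A like post, the rest stop, stands at x -25, y -63 mm; the spring pawl's guide block, 21 mm high, at x +64, y -105 mm, with a draw knob behind it. Axes as the drive's.
- pivot (a point): Pivot of the tensioner arm, at deck height, at x +6, y -105 mm in the drive's frame, axes as the drive's; the arm swings about the vertical through it. At angle q (joint tensioner) the arm points from the pivot along (x, y) = (sin(q - 0.349), cos(q - 0.349)) in the drive's frame.
- tensioner (a joint): Angle of the tensioner arm in rad: 0 = relaxed on its rest stop, 0.77 = home on its back stop (beyond 0.72 counts); grows clockwise seen from above. A spring drives it to 0: about 4 N at the lug when relaxed, 7 N when home. The ratchet clicks at about 0.27, 0.46 and 0.65; let go after the last click, the arm falls back on the pawl to about 0.65.
- lug (a point): Centre of the arm's lug, an upright dark steel block, 14 mm thick (x, the way it swings; +x faces the back stop), 28 mm along the arm (y, away from the pivot), from 14 to 48 mm above the deck; centre 143 mm from the pivot, 31 mm above the deck. Under it is the flat arm, 18 mm wide, top 14 mm above the deck; on that, 108 mm from the pivot, an idler roller, 26 mm across, 36 mm above the deck.
- pawl (a joint): Slide of the spring pawl in m: near 0 with the pawl resting down, up to 0.0045 as a ratchet tooth lifts it; it needs no handling.
- driver_grip (a point): Middle of the handle of the small screwdriver (136 mm long, 0.07 kg), which lies on the deck: the point to grasp. Handle 14 mm across and 74 mm long, this point 7 mm above what it lies on; y runs along the screwdriver towards the handle's butt, the blade points to -y.
- driver_mid (a point): Mid-length of the same screwdriver, 23 mm from the handle's middle towards the blade, on its axis. Axes as driver_grip.
- relay_mid (a point): Centre of the relay, a block 20 (x) x 28 (y) x 22 mm (z) standing on the deck, 20 g.
- strip_mid (a point): Centre of the screw terminal strip, a bar 18 (x) x 60 (y) x 14 mm (z) lying on the deck, 20 g. Relay and strip lie beside each other on the deck, either way round.
- tool_tray: Long shallow steel tool tray fixed on the thin hardboard on the bench, 200 (x) x 90 (y) mm and 26 mm high, walls and floor 3 mm, open on top. Origin: centre of the underside.
- parts_bin: Deeper steel parts bin fixed to the bench, 90 (x) x 110 (y) mm and 45 mm high, walls and floor 3 mm, open on top. Origin: centre of the underside.
- reel_mid (a point): Centre of a reel of solder standing on the bench, 58 x 60 mm, 46 mm high. A bystander: leave it where it is.
- tin_mid (a point): Centre of the round flux tin, 49 mm across, 24 mm high. A bystander: leave it where it is.
- fuses_mid (a point): Centre of a card box of fuses, 34 (x) x 60 (y) x 24 mm. A bystander: leave it where it is.
Not all that is in view belongs to the job. There is more than one size of the part that bears relay_mid; the job needs the smallest.

How it is judged:
On the way, in this order (a step that is already met when the one before it is completed fails the run):
1. the screwdriver lies lengthwise in the tool tray, relay and terminal strip are in the parts bin, all let go, with the tensioner arm not yet pushed home (x of driver_mid in the frame of tool_tray between -0.03 and 0.03 m and y of driver_mid in the frame of tool_tray between -0.036 and 0.036 m and z of driver_mid in the frame of tool_tray below 0.022 m and angle between the y axis of driver_mid and the x axis of tool_tray, either way round below 0.35 rad and x of relay_mid in the frame of parts_bin between -0.04 and 0.04 m and y of relay_mid in the frame of parts_bin between -0.05 and 0.05 m and z of each of relay_mid, strip_mid in the frame of parts_bin below 0.035 m and x of strip_mid in the frame of parts_bin between -0.04 and 0.04 m and y of strip_mid in the frame of parts_bin between -0.05 and 0.05 m and contact force between the fingers and driver below 0.3 N and contact force between the fingers and relay_1 below 0.3 N and contact force between the fingers and strip below 0.3 N and value of joint tensioner below 0.6 rad), for 0.2 s.
2. the arm has been pushed past the last click of its ratchet, the pawl has dropped, and the gripper holds it (value of joint tensioner above 0.69 rad and value of joint pawl below 0.003 m and contact force between the fingers and tensioner above 1 N), for 0.2 s.
At the end, for the whole second after the job is handed in: Screwdriver lengthwise (within 20 degrees) in the tool tray, its middle within 30 mm of the tray's middle; relay and strip inside the parts bin; all let go, at rest. Tensioner arm still, beyond 0.72 rad (home is 0.77), pawl down, held by the fingers with more than 2 N (x of driver_mid in the frame of tool_tray between -0.03 and 0.03 m and y of driver_mid in the frame of tool_tray between -0.036 and 0.036 m and z of driver_mid in the frame of tool_tray below 0.022 m and angle between the y axis of driver_mid and the x axis of tool_tray, either way round below 0.35 rad and x of relay_mid in the frame of parts_bin between -0.04 and 0.04 m and y of relay_mid in the frame of parts_bin between -0.05 and 0.05 m and z of each of relay_mid, strip_mid in the frame of parts_bin below 0.035 m and x of strip_mid in the frame of parts_bin between -0.04 and 0.04 m and y of strip_mid in the frame of parts_bin between -0.05 and 0.05 m and contact force between the fingers and driver below 0.3 N and contact force between the fingers and relay_1 below 0.3 N and contact force between the fingers and strip below 0.3 N and value of joint tensioner above 0.72 rad and velocity of joint tensioner between -0.05 and 0.05 rad/s and contact force between the fingers and tensioner above 2 N and value of joint pawl below 0.003 m and linear speed of each of driver, relay_1, strip below 0.05 m/s); the arm keeps its last pose, push and grip.
It fails at once if the reel of solder is moved by more than 30 mm (distance of reel_mid from where it was at the start of the episode above 0.03 m).
It fails at once if the flux tin is moved by more than 30 mm (distance of tin_mid from where it was at the start of the episode above 0.03 m).
It fails at once if the fuse box is moved by more than 30 mm (distance of fuses_mid from where it was at the start of the episode above 0.03 m).
It also fails if it takes over 72 s, if anything falls off the work surface, if the arm or the gripper's body presses on something with over 40 N, if the wrist force passes 120 N, or if a joint passes its speed limit or range.

## Robot

A 6-joint arm with a two-finger parallel gripper is mounted at the origin on a cart in front of the work surface, level with it; the furniture and walls round the work are solid. World frame = base frame: x ahead of the robot, y to its left, z up, the work surface at z = 0. Lengths are in m, angles in rad, forces in N, time in s.
With the tool pointing down it reaches from about 0.35 to 0.875 m from the base axis. Payload 15.5 kg.
Tool frame: the origin (TCP) lies midway between the tips of the shut fingers; the grasp point (between the pads) lies 19 mm behind it; z points along the fingers, y is the line along which they close (so a half turn about z gives the same grasp; the last joint's range is limited). The gripper opens to 85 mm and grips with 20 to 120 N. Pads are 22 mm wide; open, the fingers measure 114 mm over their backs; the gripper's body (76 mm by 85 mm) begins 54 mm behind the grasp point. The pads swing forward as they close: fully open they stand 13 mm farther back than shut.
Start: joints at [-1.236, 0.494, 1.345, -0, 1.302, -0.096], TCP at [0.26, -0.568, 0.231] pointing down, gripper open.
Joint ranges: [-2.91, 2.91], [-0.82, 2.16], [0.22, 2.67], [-1.22, 4.37], [0.12, 2.79], [-3.08, 3.08]. Speed limits (rad/s): [1.89, 1.89, 2.57, 3.01, 3.01, 3.01].

## Interface

Orientations are given as a unit quaternion [x, y, z, w].
In Python, from workcell import manip gives the robot as it stands.
- The arm moves only by the tool servo_tool, never from a script. Its argument "targets" is a list of rows, each an object with "travel": the shift along the tool's x, y, z in cm, a list of three; "rotation": the turn, a rotation vector about the tool's x, y, z in degrees, a list of three. A call has 1 to 5 rows; each row shifts and turns the commanded pose from where the row before left it, along the tool's axes as they then stand; what a row does not reach is not made up. A row lasts 1/8 s, in which the tool goes at most 62.5 mm and 10.7 degrees, less where a joint would pass 70% of its speed; a pose out of reach is approached as far as the arm can. A call is refused whole if a number of a shift passes 6.25 or a number of a turn 10.7, either way. A call with a gripper value outside its range is refused whole. "hand" is the opening, from -1 (shut) to 1 (fully open), so that 0 is half open, set as the call begins (left out, the last holds). The fingers move at their own pace and stop on an object; "force" is the grip in N (left out, the last holds). Time passes only in rows, so rows that do not move let the fingers close. It gives the time, the measured TCP pose, the force, the opening and the grip force at its end, in the units of the state.
- manip.get_obs(): the state, without advancing time (a new reading comes with each control period).
- manip.get_image(name): name is "scene" or "top" or "wrist"; returns a dict with "pixels" (480x640x3 uint8, red, green, blue), "fx", "fy", "cx", "cy" (pixels), "eye" and "rotation" of the camera in the world. Camera axes: x right, y down, z forward; pixel columns grow to the right and rows downward; lengths in m; the calibration is good to about 2 mm. A picture is of the moment at which its call begins. There is no depth.
- manip.sign_off(): hands the job in; it is judged then, once.
The state is a dict: "time_s": time; "joints": joint angles; "dq": joint speeds; "joint_torque": joint torques, N m; "ee_pos": TCP position; "ee_rot": TCP orientation; "contact_force": force on the tool from outside, world axes, zero at the start; "moment": the same for the moment, N m; "finger_gap": finger opening in m; "gripper_force": force on a finger pad.
Only numpy, scipy, OpenCV 4.12 (cv2) and the standard library are available. Lean on these libraries where they do the work, as an engineer would, in place of code of your own. Each camera call takes 0.05 s, during which the arm holds its last target. There are 200 camera calls.

## Working session

There is one attempt and no reset: what is moved stays moved. The work goes in short steps, Python scripts to look and compute and a tool call to move; the robot and the scene stay as the last step left them, time stands still between calls to the robot, and variables do not carry over. Pictures are saved under pics/ and viewed, at most 10 in all, crops included, and the job is handed in when it is done.

Besides the shell and the picture viewer there is one more tool, called after "Request:" as name(argument=value, ...) on one line, values as JSON. servo_tool: Moves the arm, as the interface text tells. Its arguments: {"type":"object","properties":{"targets":{"type":"array"},"hand":{"type":"number"},"force":{"type":"number"}},"required":["targets"]}

```bash
mkdir -p pics; cat > h.py <<'E'
import numpy as np, cv2
from scipy.spatial.transform import Rotation as R
from workcell import manip
def snap(name,fn):
    im=manip.get_image(name); cv2.imwrite(f'pics/{fn}.png',im['pixels'][:,:,::-1]); 
    np.savez(f'pics/{fn}.npz',**{k:np.array(v) for k,v in im.items() if k!='pixels'}); return im
def rot(c):
    r=np.array(c['rotation']); return r if r.shape==(3,3) else R.from_quat(r).as_matrix()
def px2w(fn,u,v,z):
    c=np.load(f'pics/{fn}.npz'); d=rot(c)@np.array([(u-c['cx'])/c['fx'],(v-c['cy'])/c['fy'],1]); e=c['eye']
    return e+d*(z-e[2])/d[2]
def w2px(fn,p):
    c=np.load(f'pics/{fn}.npz'); q=rot(c).T@(np.array(p)-c['eye']); return q[0]/q[2]*c['fx']+c['cx'],q[1]/q[2]*c['fy']+c['cy']
E
python3 - <<'E'
from h import *
for n in('top','scene'):
    c=snap(n,n+'0'); print(n,c['eye'],c['rotation'],c['fx'],c['cx'],c['cy'])
print(manip.get_obs())
E
```

```text
top [ 0.45368795 -0.0770025   1.05779659] [-0.69933353  0.71363302 -0.03529067  0.020374  ] 453.0702150182463 317.9922079876776 240.44416961802094
scene [-0.03982343  0.52445721  0.92305572] [-0.33885727  0.85680493 -0.36240883  0.14043116] 618.6706469286252 321.0915452142125 235.66959703126219
{'time_s': 0.1, 'joints': array([-1.23651896e+00,  4.94130395e-01,  1.34610731e+00, -4.54404911e-06,
        1.30251721e+00, -9.55034679e-02]), 'dq': array([-0.00119662, -0.00304007, -0.00282066,  0.00060645,  0.00117825,
       -0.00018793]), 'joint_torque': array([ 1.28764095e-03, -8.83593822e+01, -3.84565473e+01, -1.55123121e-04,
        5.29357523e-03,  9.44691510e-05]), 'ee_pos': array([ 0.26030354, -0.56782747,  0.23074115]), 'ee_rot': array([ 9.76999474e-01,  2.13240920e-01, -7.13892134e-05, -5.76730564e-04]), 'contact_force': array([ 0.29957792, -0.40166543,  0.13255774]), 'moment': array([-0.04591977,  0.01390149,  0.03051951]), 'gripper_force': 0.0, 'finger_gap': 0.08543033340359114}
```

View pics/top0.png

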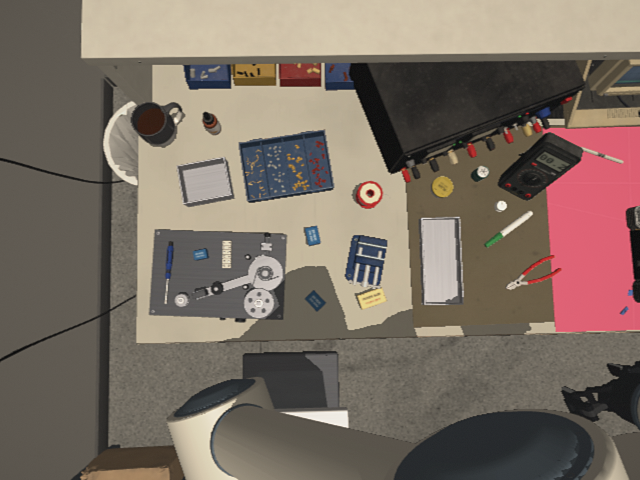

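View pics/scene0.png

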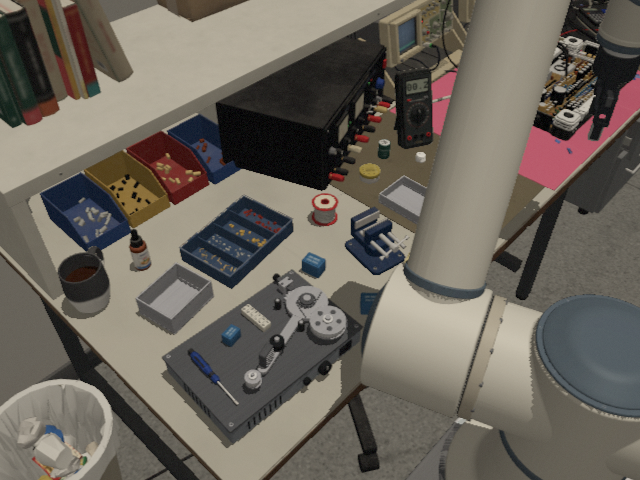

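The top view shows the drive at about (218,275), with the screwdriver at (169,272), relay at (200,254) and strip at (227,255) on its deck. The bin is at (205,182) and the tray at (441,260). The larger relays are off the deck, at (312,236) and (316,300). I'll zoom in to get finer positions.

```bash
python3 - <<'E'
from h import *
im=cv2.imread('pics/top0.png')
cv2.imwrite('pics/crop1.png',cv2.resize(im[150:330,140:300],None,fx=3.33,fy=3.33,interpolation=cv2.INTER_CUBIC))
P=lambda u,v,z:px2w('top0',u,v,z).round(4)[:2]
print('deck corners',[P(*q,.05) for q in((154,230),(286,234),(284,321),(150,316))])
print('pulleys',P(259,303,.085),P(181,300,.085))
print('driver butt/tip',P(171,241,.057),P(166,303,.053))
print('relay',P(200,254,.072),'strip',P(227,255,.064))
print('lug',P(200,292,.098))
print('bin',[P(*q,.045) for q in((178,162),(226,158),(232,200),(183,206))])
print('tray',[P(*q,.026) for q in((420,217),(460,217),(463,305),(422,303))])
E
```

```text
deck corners [array([0.5633, 0.2644]), array([ 0.5488, -0.028 ]), array([ 0.3569, -0.0207]), array([0.3745, 0.2717])]
pulleys [0.3993 0.0298] [0.4093 0.1946]
driver butt/tip [0.5375 0.2247] [0.4021 0.2361]
relay [0.5068 0.1576] strip [0.5039 0.1008]
lug [0.4257 0.1515]
bin [array([0.7173, 0.2134]), array([0.7248, 0.1053]), array([0.6284, 0.0923]), array([0.6168, 0.2019])]
tray [array([ 0.5845, -0.3359]), array([ 0.5828, -0.4287]), array([ 0.3812, -0.4263]), array([ 0.3878, -0.3328])]
```

View pics/crop1.png

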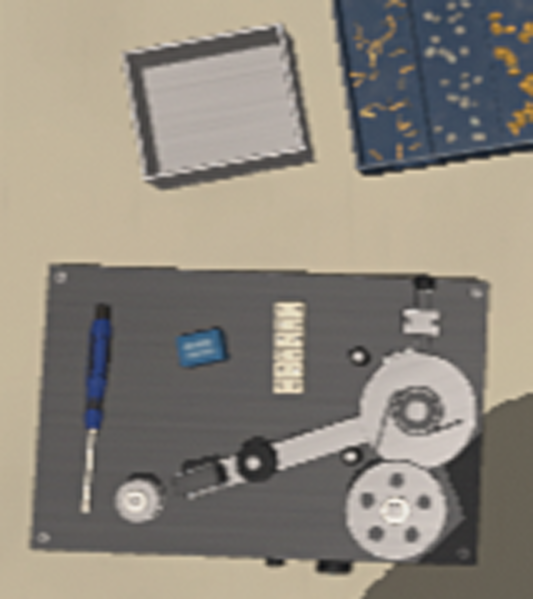

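The crop shows the driver handle running from (103,305) to (93,427), with its tip at (85,512). The relay is at (202,347), the strip at (289,347) and the lug at about (205,472). Next I'll get exact targets and the shelf clearance.

```bash
cat >> h.py <<'E'
def go(p,yaw):
    """print shift in current tool axes (cm) and tool-z turn (deg) to reach p with tool-x at yaw, tool down"""
    o=manip.get_obs(); Rm=R.from_quat(o['ee_rot']).as_matrix()
    y=np.degrees(np.arctan2(Rm[1,0],Rm[0,0])); d=Rm.T@(np.array(p)-o['ee_pos'])*100
    print('t',o['time_s'],'at',o['ee_pos'].round(4),'yaw',round(y,1),'-> shift',d.round(2),'turn',round(y-yaw,1),'gap',o['finger_gap'])
E
python3 - <<'E'
from h import *
C=lambda u,v,z:px2w('top0',140+u/3.333,150+v/3.333,z).round(4)[:2]
print('grip',C(98,366,.06)); b=C(103,305,.058);t=C(85,512,.055);print(b,t,np.degrees(np.arctan2(*(b-t)[::-1])),np.linalg.norm(b-t))
print('relay',C(202,346,.071),[C(*q,.072) for q in((178,333),(222,328),(227,357),(182,367))])
print('strip',C(289,347,.064),C(290,302,.064),C(288,393,.064))
c=np.array([.4609,.1219]);a=np.radians(-3.0);M=np.array([[np.cos(a),-np.sin(a)],[np.sin(a),np.cos(a)]])
for q in(0,.77):print('lug',q,c+M@(np.array([.006,-.105])+.143*np.array([np.sin(q-.349),np.cos(q-.349)])))
print('lug seen',C(205,472,.098))
for h in np.arange(.35,.75,.05):print(round(h,2),'top',px2w('top0',250,62,h).round(3),'scene',px2w('scene0',150,117,h).round(3))
for f in ('scene0',):
  print('check deckcorner in scene',w2px(f,[.3745,.2717,.05]),w2px(f,[.5633,.2644,.05]))
g=C(98,366,.06); go([g[0],g[1],.15],-4.8)
E
```

```text
grip [0.496  0.2271]
[0.5363 0.2246] [0.4009 0.2366] -5.064679795343253 0.13593071764689543
relay [0.5072 0.1565] [array([0.5159, 0.1718]), array([0.5186, 0.1433]), array([0.4997, 0.1401]), array([0.4938, 0.1692])]
strip [0.5058 0.1014] [0.5354 0.1006] [0.4757 0.1022]
lug 0 [0.41959635 0.15348422]
lug 0.77 [0.52658724 0.14400583]
lug seen [0.4264 0.1483]
0.35 top [0.8   0.011 0.35 ] scene [0.756 0.081 0.35 ]
0.4 top [0.776 0.005 0.4  ] scene [0.687 0.12  0.4  ]
0.45 top [ 0.751 -0.001  0.45 ] scene [0.617 0.159 0.45 ]
0.5 top [ 0.727 -0.008  0.5  ] scene [0.548 0.197 0.5  ]
0.55 top [ 0.702 -0.014  0.55 ] scene [0.478 0.236 0.55 ]
0.6 top [ 0.678 -0.02   0.6  ] scene [0.409 0.275 0.6  ]
0.65 top [ 0.653 -0.026  0.65 ] scene [0.339 0.313 0.65 ]
0.7 top [ 0.629 -0.032  0.7  ] scene [0.27  0.352 0.7  ]
check deckcorner in scene (np.float64(232.79984288088116), np.float64(431.4015555901972)) (np.float64(161.74574649753512), np.float64(357.36288136626024))
t 0.1 at [ 0.2603 -0.5678  0.2307] yaw 24.6 -> shift [ 54.55 -62.43   8.15] turn 29.4 gap 0.08543033340359114
```

Request:
servo_tool(targets=[{"travel": [3.9, -4.46, 0]}, {"travel": [3.9, -4.46, 0]}, {"travel": [3.9, -4.46, 0]}, {"travel": [3.9, -4.46, 0]}, {"travel": [3.9, -4.46, 0]}], hand=0, force=30)

```text
schema error: expected keys travel, rotation
```

Request:
servo_tool(targets=[{"travel": [3.9, -4.46, 0]}, {"travel": [3.9, -4.46, 0]}, {"travel": [3.9, -4.46, 0]}, {"travel": [3.9, -4.46, 0]}, {"travel": [3.9, -4.46, 0]}])

```text
schema error: expected keys travel, rotation
```

Request:
servo_tool(targets=[{"travel": [3.9, -4.46, 1]}, {"travel": [3.9, -4.46, 1]}, {"rotation": [0, 0, 9.8]}, {"rotation": [0, 0, 9.8]}, {"rotation": [0, 0, 9.8]}])

```text
schema error: expected keys travel, rotation
```

```bash
python3 - <<'E'
from h import *
snap('wrist','w1'); go([.496,.227,.052],-5)
print(manip.get_obs()['contact_force'])
E
```

```text
t 0.15 at [ 0.2604 -0.5679  0.2308] yaw 24.6 -> shift [ 54.54 -62.43  17.95] turn 29.6 gap 0.08536520443967091
[-0.80707465 -0.34116646  0.10725886]
```

View pics/w1.png

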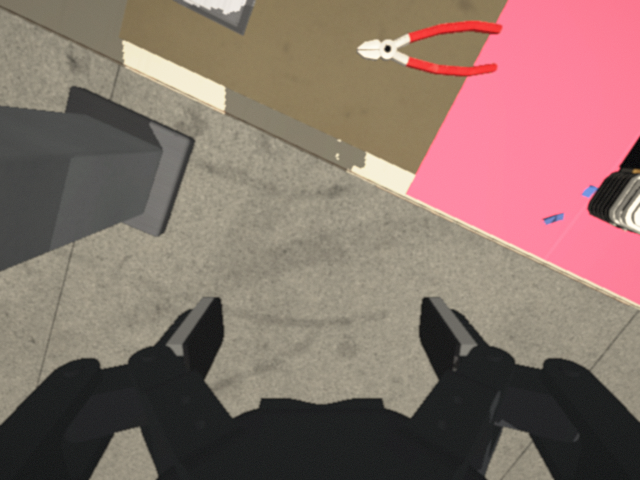

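The rows were refused because both keys are required. The wrist view is still of the start pose, with the fingers at (205,330) and (435,330). I'll resend.

Request:
servo_tool(targets=[{"travel": [3.9, -4.46, 0], "rotation": [0, 0, 0]}, {"travel": [3.9, -4.46, 0], "rotation": [0, 0, 0]}, {"travel": [3.9, -4.46, 0], "rotation": [0, 0, 0]}, {"travel": [3.9, -4.46, 0], "rotation": [0, 0, 0]}, {"travel": [3.9, -4.46, 0], "rotation": [0, 0, 0]}], hand=0, force=30)

```text
time_s: 0.78
ee_pos: [0.3449, -0.2824, 0.2313]
ee_rot: [0.977, 0.213, 0.0, 0.0]
contact_force: [2.1, -0.3, -0.1]
finger_gap: 0.0428
gripper_force: 0.0
```

Request:
servo_tool(targets=[{"travel": [3.9, -4.46, 0], "rotation": [0, 0, 0]}, {"travel": [3.9, -4.46, 0], "rotation": [0, 0, 0]}, {"travel": [3.9, -4.46, 0], "rotation": [0, 0, 0]}, {"travel": [3.9, -4.46, 0], "rotation": [0, 0, 0]}, {"travel": [3.9, -4.46, 0], "rotation": [0, 0, 0]}])

```text
time_s: 1.4
ee_pos: [0.4294, 0.0017, 0.2314]
ee_rot: [0.977, 0.213, 0.0, 0.0]
contact_force: [1.7, -0.4, 0.4]
finger_gap: 0.0426
gripper_force: 0.0
```

Request:
servo_tool(targets=[{"travel": [3.9, -4.46, 1], "rotation": [0, 0, 0]}, {"travel": [3.9, -4.46, 1], "rotation": [0, 0, 0]}, {"travel": [0, 0, 0], "rotation": [0, 0, 9.8]}, {"travel": [0, 0, 0], "rotation": [0, 0, 9.8]}, {"travel": [0, 0, 0], "rotation": [0, 0, 9.8]}])

```text
time_s: 2.02
ee_pos: [0.4627, 0.1136, 0.2111]
ee_rot: [0.999, -0.044, -0.0, 0.0]
contact_force: [0.6, 1.3, 0.4]
finger_gap: 0.0429
gripper_force: 0.0
```

```bash
python3 - <<'E'
from h import *
snap('wrist','w2'); go([.496,.227,.052],-5)
print(manip.get_obs()['contact_force'])
E
```

```text
t 2.075 at [0.4627 0.1135 0.2112] yaw -5.6 -> shift [  2.21 -11.62  15.91] turn -0.6 gap 0.04253962027457574
[ 0.28992352  0.54907875 -0.08203927]
```

Request:
servo_tool(targets=[{"travel": [1.1, -5.8, 2], "rotation": [0, 0, 0]}, {"travel": [1.1, -5.8, 2], "rotation": [0, 0, 0]}, {"travel": [0, 0, 3.5], "rotation": [0, 0, 0]}, {"travel": [0, 0, 0], "rotation": [0, 0, 0]}])

```text
time_s: 2.58
ee_pos: [0.4928, 0.2269, 0.1344]
ee_rot: [0.999, -0.04, -0.002, 0.001]
contact_force: [0.4, 0.1, -0.5]
finger_gap: 0.0423
gripper_force: 0.0
```

```bash
python3 - <<'E'
from h import *
snap('wrist','w3'); go([.496,.227,.052],-5)
print('grip proj',w2px('w3',[.496,.227,.06]),'butt',w2px('w3',[.5363,.2246,.058]),'relay',w2px('w3',[.507,.1565,.072]))
E
```

```text
t 2.625 at [0.4937 0.2268 0.1359] yaw -4.7 -> shift [ 0.25 -0.05  8.39] turn 0.3 gap 0.0428066827135098
grip proj (np.float64(318.80118961155887), np.float64(244.55389110992618)) butt (np.float64(317.3835719489304), np.float64(184.33942878134675)) relay (np.float64(428.83207560024175), np.float64(225.09264558248086))
```

View pics/w3.png

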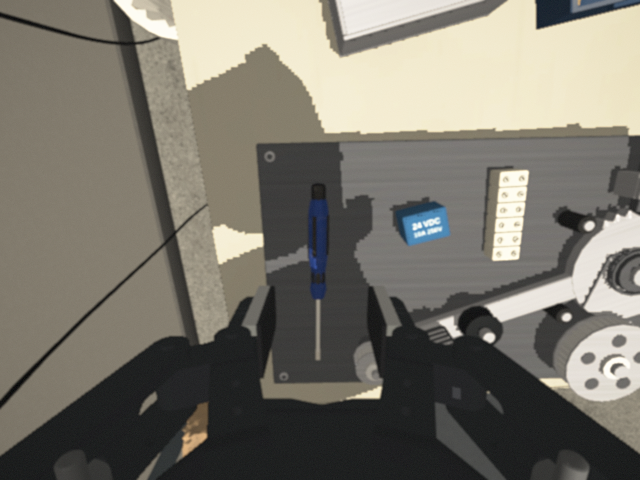

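The handle at (318,240) and butt at (318,184) match their projections. Descend and grasp.

Request:
servo_tool(targets=[{"travel": [0.25, 0, 4], "rotation": [0, 0, 0]}, {"travel": [0, 0, 3], "rotation": [0, 0, 0]}, {"travel": [0, 0, 1.3], "rotation": [0, 0, 0]}, {"travel": [0, 0, 0], "rotation": [0, 0, 0]}])

```text
time_s: 3.12
ee_pos: [0.4972, 0.2266, 0.0539]
ee_rot: [0.999, -0.042, 0.0, -0.0]
contact_force: [0.5, 0.3, 1.2]
finger_gap: 0.0427
gripper_force: 0.0
```

Request:
servo_tool(targets=[{"travel": [0, 0, 0], "rotation": [0, 0, 0]}, {"travel": [0, 0, 0], "rotation": [0, 0, 0]}, {"travel": [0, 0, 0], "rotation": [0, 0, 0]}, {"travel": [0, 0, 0], "rotation": [0, 0, 0]}], hand=-1, force=40)

```text
time_s: 3.62
ee_pos: [0.4976, 0.2271, 0.0546]
ee_rot: [0.999, -0.042, 0.001, -0.0]
contact_force: [-1.2, -2.3, 9.7]
finger_gap: 0.0114
gripper_force: 39.6
```

Request:
servo_tool(targets=[{"travel": [0, 0, -4], "rotation": [0, 0, 0]}, {"travel": [0, 0, -5], "rotation": [0, 0, 0]}, {"travel": [0, 0, 0], "rotation": [0, 0, 0]}])

```text
time_s: 4.0
ee_pos: [0.4989, 0.2277, 0.1474]
ee_rot: [0.999, -0.042, 0.003, -0.001]
contact_force: [0.9, 0.4, -0.7]
finger_gap: 0.0111
gripper_force: 39.5
```

```bash
python3 - <<'E'
from h import *
c=lambda *q:px2w('top0',*q,.026)[:2]
k=[c(420,217),c(460,217),c(463,305),c(422,303)];m=np.mean(k,0);print('tray',m)
go([m[0]+.023,m[1],.142],-1)
E
```

```text
tray [ 0.48410269 -0.38094   ]
t 4.0 at [0.4989 0.2277 0.1474] yaw -4.8 -> shift [ 5.86 60.59  0.41] turn -3.8 gap 0.011146477524823142
```

Request:
servo_tool(targets=[{"travel": [0.53, 5.5, 0], "rotation": [0, 0, 0]}, {"travel": [0.53, 5.5, 0], "rotation": [0, 0, 0]}, {"travel": [0.53, 5.5, 0], "rotation": [0, 0, 0]}, {"travel": [0.53, 5.5, 0], "rotation": [0, 0, 0]}, {"travel": [0.53, 5.5, 0], "rotation": [0, 0, 0]}])

```text
time_s: 4.62
ee_pos: [0.5001, -0.051, 0.1433]
ee_rot: [0.999, -0.042, -0.0, -0.0]
contact_force: [1.0, 0.1, 0.2]
finger_gap: 0.0114
gripper_force: 39.5
```

Request:
servo_tool(targets=[{"travel": [0.53, 5.5, 0], "rotation": [0, 0, 0]}, {"travel": [0.53, 5.5, 0], "rotation": [0, 0, 0]}, {"travel": [0.53, 5.5, 0], "rotation": [0, 0, 0]}, {"travel": [0.53, 5.5, 0], "rotation": [0, 0, 0]}, {"travel": [0.53, 5.5, 0], "rotation": [0, 0, 0]}])

```text
time_s: 5.25
ee_pos: [0.5035, -0.3273, 0.1431]
ee_rot: [0.999, -0.042, -0.0, -0.0]
contact_force: [0.2, -0.3, -0.4]
finger_gap: 0.0113
gripper_force: 39.5
```

Request:
servo_tool(targets=[{"travel": [0.53, 5.5, 0], "rotation": [0, 0, 0]}, {"travel": [0, 0, 0], "rotation": [0, 0, -3.8]}, {"travel": [0, 0, 0], "rotation": [0, 0, 0]}, {"travel": [0, 0, 0], "rotation": [0, 0, 0]}])

```text
time_s: 5.75
ee_pos: [0.5046, -0.3801, 0.1432]
ee_rot: [1.0, -0.009, -0.0, -0.0]
contact_force: [0.3, 0.0, 0.1]
finger_gap: 0.0112
gripper_force: 39.5
```

```bash
python3 - <<'E'
from h import *
snap('wrist','w4'); go([.507,-.381,.012],-1); print(manip.get_obs()['gripper_force'])
print([w2px('w4',[.484+a*.1,-.381+b*.045,.026]) for a in(1,-1) for b in (1,-1)])
E
```

```text
t 5.8 at [ 0.5047 -0.38    0.1432] yaw -1.0 -> shift [ 0.23  0.1  13.12] turn 0.0 gap 0.011207267190307808
39.512834111228585
[(np.float64(257.99541548549684), np.float64(129.71397536255648)), (np.float64(380.2842641723643), np.float64(127.3855085891605)), (np.float64(273.93816897654324), np.float64(361.39258016197175)), (np.float64(373.0150696969535), np.float64(359.85399806475084))]
```

View pics/w4.png

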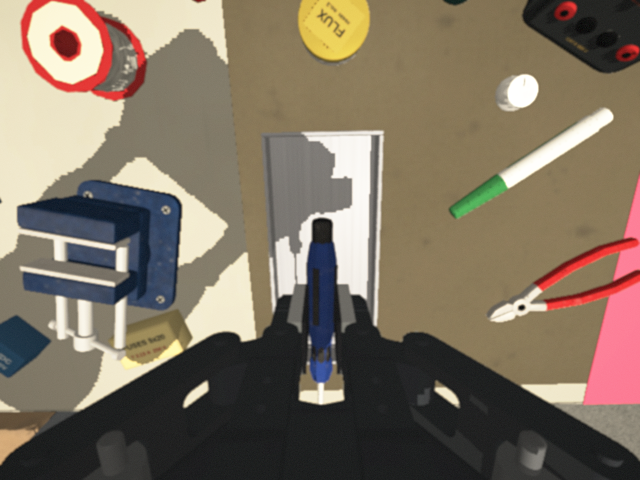

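The tray rim is at (263..383,131), about 3 mm toward -y of my estimate. I'll correct for that and lower.

Request:
servo_tool(targets=[{"travel": [0.1, 0.4, 5], "rotation": [0, 0, 0]}, {"travel": [0, 0, 5], "rotation": [0, 0, 0]}, {"travel": [0, 0, 2.2], "rotation": [0, 0, 0]}, {"travel": [0, 0, 0.6], "rotation": [0, 0, 0]}, {"travel": [0, 0, 0], "rotation": [0, 0, 0]}])

```text
time_s: 6.42
ee_pos: [0.506, -0.3847, 0.0158]
ee_rot: [1.0, -0.008, 0.0, 0.0]
contact_force: [0.2, -0.1, -0.2]
finger_gap: 0.0108
gripper_force: 39.5
```

Request:
servo_tool(targets=[{"travel": [0, 0, 0], "rotation": [0, 0, 0]}, {"travel": [0, 0, 0], "rotation": [0, 0, 0]}, {"travel": [0, 0, 0], "rotation": [0, 0, 0]}], hand=-0.3)

```text
time_s: 6.8
ee_pos: [0.5058, -0.385, 0.0158]
ee_rot: [1.0, -0.009, 0.0, 0.0]
contact_force: [0.1, 0.4, 0.4]
finger_gap: 0.0303
gripper_force: 0.0
```

Request:
servo_tool(targets=[{"travel": [0, 0, -4], "rotation": [0, 0, 0]}, {"travel": [0, 0, -5], "rotation": [0, 0, 0]}, {"travel": [0, 0, -4], "rotation": [0, 0, 0]}, {"travel": [0, 0, 0], "rotation": [0, 0, 0]}])

```text
time_s: 7.3
ee_pos: [0.5069, -0.3861, 0.1488]
ee_rot: [1.0, -0.009, 0.002, 0.002]
contact_force: [-0.1, -0.5, -0.5]
finger_gap: 0.0299
gripper_force: 0.0
```

```bash
python3 - <<'E'
from h import *
snap('wrist','w5'); go([.506,.1565,.15],-5)
im=cv2.imread('pics/w5.png'); cv2.imwrite('pics/w5c.png',im[100:400,180:460])
print(w2px('w5',[.484,-.384,.012]))
E
```

```text
t 7.35 at [ 0.5061 -0.3853  0.1467] yaw -1.0 -> shift [ -0.93 -54.17  -0.43] turn 4.0 gap 0.029899653025217524
(np.float64(317.4126090157657), np.float64(252.61538455591486))
```

View pics/w5c.png

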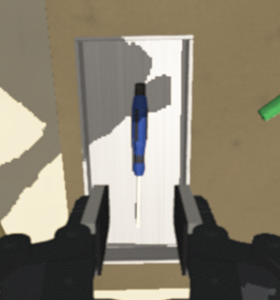

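The driver lies lengthwise in the tray, butt at (140,85) and tip at (138,226) in the crop, which is well centred. Next is the relay.

Request:
servo_tool(targets=[{"travel": [-0.09, -5.4, 0], "rotation": [0, 0, 0]}, {"travel": [-0.09, -5.4, 0], "rotation": [0, 0, 0]}, {"travel": [-0.09, -5.4, 0], "rotation": [0, 0, 0]}, {"travel": [-0.09, -5.4, 0], "rotation": [0, 0, 0]}, {"travel": [-0.09, -5.4, 0], "rotation": [0, 0, 0]}], hand=0.08)

```text
time_s: 7.98
ee_pos: [0.5048, -0.113, 0.1442]
ee_rot: [1.0, -0.009, -0.001, -0.0]
contact_force: [1.1, 0.3, -1.1]
finger_gap: 0.0459
gripper_force: 0.0
```

Request:
servo_tool(targets=[{"travel": [-0.09, -5.4, 0], "rotation": [0, 0, 0]}, {"travel": [-0.09, -5.4, 0], "rotation": [0, 0, 0]}, {"travel": [-0.09, -5.4, 0], "rotation": [0, 0, 0]}, {"travel": [-0.09, -5.4, 0], "rotation": [0, 0, 0]}, {"travel": [-0.09, -5.4, 0], "rotation": [0, 0, 0]}])

```text
time_s: 8.6
ee_pos: [0.5049, 0.1569, 0.1442]
ee_rot: [1.0, -0.009, -0.001, 0.0]
contact_force: [1.2, 0.3, -0.1]
finger_gap: 0.0465
gripper_force: 0.0
```

Request:
servo_tool(targets=[{"travel": [0, 0, 2], "rotation": [0, 0, -6]}, {"travel": [0, 0, 0], "rotation": [0, 0, 0]}, {"travel": [0, 0, 0], "rotation": [0, 0, 0]}])

```text
time_s: 8.98
ee_pos: [0.5056, 0.1547, 0.1251]
ee_rot: [0.999, 0.042, -0.0, 0.0]
contact_force: [-0.5, 0.3, 0.1]
finger_gap: 0.0463
gripper_force: 0.0
```

```bash
python3 - <<'E'
from h import *
snap('wrist','w6'); go([.507,.1565,.053],5)
im=cv2.imread('pics/w6.png'); cv2.imwrite('pics/w6c.png',cv2.resize(im[130:390,180:520],None,fx=2,fy=2))
print(w2px('w6',[.507,.1565,.072]),w2px('w6',[.5058,.1014,.064]))
E
```

```text
t 9.025 at [0.5059 0.1546 0.1254] yaw 4.9 -> shift [ 0.13 -0.18  7.24] turn -0.1 gap 0.0461066448775933
(np.float64(317.03166379097394), np.float64(257.48856361302717)) (np.float64(401.88851912692326), np.float64(261.808554077453))
```

View pics/w6c.png

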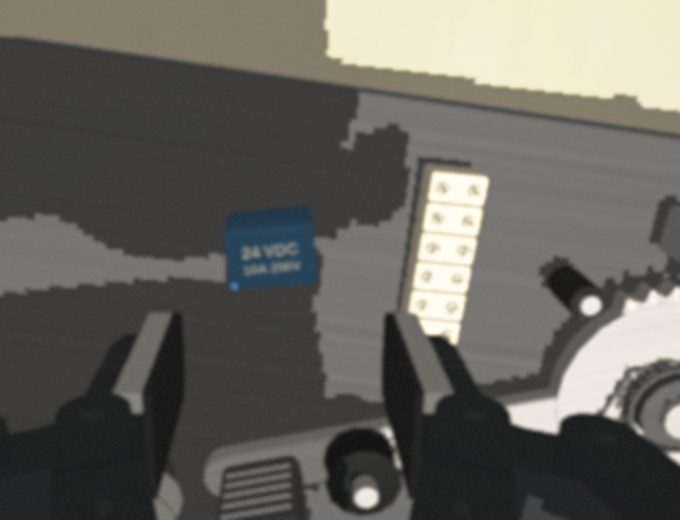

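The relay top is at crop (270,258), 1 mm off the projection and turned about 6° more. The strip leans to about -3°. Grasping the relay.

Request:
servo_tool(targets=[{"travel": [0, -0.3, 3.5], "rotation": [0, 0, -4]}, {"travel": [0, 0, 2.7], "rotation": [0, 0, 0]}, {"travel": [0, 0, 1.0], "rotation": [0, 0, 0]}, {"travel": [0, 0, 0], "rotation": [0, 0, 0]}])

```text
time_s: 9.52
ee_pos: [0.5056, 0.1579, 0.0534]
ee_rot: [0.997, 0.078, -0.0, 0.0]
contact_force: [-0.3, 0.1, 0.2]
finger_gap: 0.046
gripper_force: 0.0
```

Request:
servo_tool(targets=[{"travel": [0, 0, 0], "rotation": [0, 0, 0]}, {"travel": [0, 0, 0], "rotation": [0, 0, 0]}, {"travel": [0, 0, 0], "rotation": [0, 0, 0]}], hand=-1, force=25)

```text
time_s: 9.9
ee_pos: [0.5062, 0.1582, 0.0544]
ee_rot: [0.997, 0.079, 0.001, -0.0]
contact_force: [-0.2, -1.2, 7.9]
finger_gap: 0.0275
gripper_force: 26.2
```

Request:
servo_tool(targets=[{"travel": [0, 0, -4], "rotation": [0, 0, 0]}, {"travel": [0, 0, -5], "rotation": [0, 0, 0]}, {"travel": [0, 0, 0], "rotation": [0, 0, 0]}])

```text
time_s: 10.28
ee_pos: [0.5076, 0.1587, 0.1472]
ee_rot: [0.997, 0.079, 0.003, -0.0]
contact_force: [0.0, 0.5, -0.1]
finger_gap: 0.0273
gripper_force: 25.2
```

```bash
python3 - <<'E'
from h import *
k=[px2w('top0',*q,.045)[:2] for q in((178,162),(226,158),(232,200),(183,206))];m=np.mean(k,0);print('bin',m)
C=lambda u,v,z:px2w('top0',140+u/3.333,150+v/3.333,z)[:2]
k=[C(*q,.045) for q in((125,53),(284,25),(313,160),(152,186))];m=np.mean(k,0);print('bin',m,np.array(k).round(4))
y=np.array([-.1,.995]);p=m+.014*y;go([*p,.03],8)
E
```

```text
bin [0.67182709 0.15322554]
bin [0.67108564 0.15141303] [[0.7084 0.2144]
 [0.726  0.1071]
 [0.6329 0.088 ]
 [0.6171 0.1961]]
t 10.275 at [0.5076 0.1587 0.1472] yaw 9.0 -> shift [16.03  1.88 11.83] turn 1.0 gap 0.027302860644760403
```

Request:
servo_tool(targets=[{"travel": [5.3, 0.6, 0], "rotation": [0, 0, 0]}, {"travel": [5.3, 0.6, 0], "rotation": [0, 0, 0]}, {"travel": [5.3, 0.6, 0], "rotation": [0, 0, 0]}, {"travel": [0, 0, 4], "rotation": [0, 0, 0]}, {"travel": [0, 0, 0], "rotation": [0, 0, 0]}])

```text
time_s: 10.9
ee_pos: [0.6632, 0.165, 0.1002]
ee_rot: [0.997, 0.079, -0.003, 0.0]
contact_force: [-1.2, 0.2, -1.2]
finger_gap: 0.0273
gripper_force: 25.2
```

```bash
python3 - <<'E'
from h import *
snap('wrist','w7'); go([.6697,.1653,.03],9); print(manip.get_obs()['gripper_force'])
im=cv2.imread('pics/w7.png'); cv2.imwrite('pics/w7c.png',im[60:420,120:560])
E
```

```text
t 10.95 at [0.664  0.1652 0.1022] yaw 9.0 -> shift [0.59 0.08 7.22] turn 0.0 gap 0.027208437514813215
25.23077040910721
```

View pics/w7c.png

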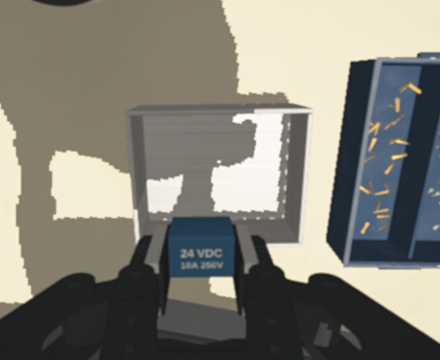

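```bash
python3 - <<'E'
from h import *
k=np.array([px2w('w7',120+u,60+v,.045)[:2] for u,v in((127,108),(312,108),(303,243),(133,243))]);print(k.round(4),k.mean(0))
E
```

```text
[[0.7113 0.2152]
 [0.728  0.1097]
 [0.643  0.0937]
 [0.6256 0.2034]] [0.67697301 0.15550738]
```

Request:
servo_tool(targets=[{"travel": [0.9, -0.15, 1], "rotation": [0, 0, 0]}, {"travel": [0, 0, 3], "rotation": [0, 0, 0]}, {"travel": [0, 0, 3], "rotation": [0, 0, 0]}, {"travel": [0, 0, 0.6], "rotation": [0, 0, 0]}, {"travel": [0, 0, 0], "rotation": [0, 0, 0]}])

```text
time_s: 11.58
ee_pos: [0.6746, 0.1685, 0.0282]
ee_rot: [0.997, 0.079, 0.0, -0.0]
contact_force: [0.1, -0.2, 0.4]
finger_gap: 0.0272
gripper_force: 25.2
```

Request:
servo_tool(targets=[{"travel": [0, 0, 0], "rotation": [0, 0, 0]}, {"travel": [0, 0, 0], "rotation": [0, 0, 0]}, {"travel": [0, 0, 0], "rotation": [0, 0, 0]}], hand=-0.13)

```text
time_s: 11.95
ee_pos: [0.6743, 0.1683, 0.0279]
ee_rot: [0.997, 0.079, 0.0, -0.0]
contact_force: [-0.0, -0.1, 0.4]
finger_gap: 0.0374
gripper_force: 0.0
```

Request:
servo_tool(targets=[{"travel": [0, 0, -4], "rotation": [0, 0, 0]}, {"travel": [0, 0, -4], "rotation": [0, 0, 0]}, {"travel": [0, 0, -3], "rotation": [0, 0, 0]}, {"travel": [0, 0, 0], "rotation": [0, 0, 0]}])

```text
time_s: 12.45
ee_pos: [0.6754, 0.1685, 0.1402]
ee_rot: [0.997, 0.079, 0.002, -0.0]
contact_force: [0.4, -0.3, -0.0]
finger_gap: 0.0372
gripper_force: 0.0
```

```bash
python3 - <<'E'
from h import *
snap('wrist','w8')
go([.5058,.1014,.14],-3)
E
```

```text
t 12.5 at [0.6745 0.1683 0.1384] yaw 9.0 -> shift [-17.71   3.96  -0.2 ] turn 12.0 gap 0.03712310328784757
```

Request:
servo_tool(targets=[{"travel": [-5.9, 1.32, 0], "rotation": [0, 0, 0]}, {"travel": [-5.9, 1.32, 0], "rotation": [0, 0, 0]}, {"travel": [-5.9, 1.32, 0], "rotation": [0, 0, 6]}, {"travel": [0, 0, 0], "rotation": [0, 0, 6]}, {"travel": [0, 0, 0], "rotation": [0, 0, 0]}])

```text
time_s: 13.12
ee_pos: [0.505, 0.1012, 0.1368]
ee_rot: [1.0, -0.026, -0.0, 0.0]
contact_force: [0.5, 0.0, 0.5]
finger_gap: 0.0373
gripper_force: 0.0
```

```bash
python3 - <<'E'
from h import *
im=snap('wrist','w9')['pixels']
hsv=cv2.cvtColor(im,cv2.COLOR_RGB2HSV)
u,v=w2px('w9',[.5058,.1014,.064]);print(u,v)
m=((hsv[...,2]>150)&(hsv[...,1]>20)).astype(np.uint8)
n,l,s,c=cv2.connectedComponentsWithStats(m)
for i in range(1,n):
    if s[i,4]>150 and np.hypot(*(c[i]-[u,v]))<90:
        r=cv2.minAreaRect(np.argwhere(l==i)[:,::-1].astype(np.float32)); print(s[i],c[i],r,px2w('w9',*r[0],.064))
go([.5058,.1014,.054],-3)
E
```

```text
319.21218509620115 248.92254189772052
[306 205  26  15 244] [318.11885246 211.81967213] ((318.3030090332031, 212.0598602294922), (13.233468055725098, 24.968809127807617), 87.1375961303711) [0.53118125 0.10063306 0.064     ]
[307 220  25  28 474] [319.19620253 233.42405063] ((319.0, 233.5), (27.0, 24.0), 90.0) [0.51661715 0.10096094 0.064     ]
[308 249  27  40 742] [321.69811321 267.73989218] ((321.0, 268.5), (39.0, 26.0), 90.0) [0.49156933 0.1009313  0.064     ]
t 13.175 at [0.5057 0.1014 0.1369] yaw -2.8 -> shift [0.01 0.   8.29] turn 0.2 gap 0.037006870249999387
```

Request:
servo_tool(targets=[{"travel": [0, 0, 4], "rotation": [0, 0, -2]}, {"travel": [0, 0, 3], "rotation": [0, 0, 0]}, {"travel": [0, 0, 1.3], "rotation": [0, 0, 0]}, {"travel": [0, 0, 0], "rotation": [0, 0, 0]}])

```text
time_s: 13.68
ee_pos: [0.5055, 0.1015, 0.0537]
ee_rot: [1.0, -0.008, -0.001, 0.0]
contact_force: [-0.1, -0.3, 0.5]
finger_gap: 0.0375
gripper_force: 0.0
```

Request:
servo_tool(targets=[{"travel": [0, 0, 0], "rotation": [0, 0, 0]}, {"travel": [0, 0, 0], "rotation": [0, 0, 0]}, {"travel": [0, 0, 0], "rotation": [0, 0, 0]}], hand=-1, force=25)

```text
time_s: 14.05
ee_pos: [0.5061, 0.1015, 0.0552]
ee_rot: [1.0, -0.008, 0.001, -0.0]
contact_force: [0.0, 0.2, 8.4]
finger_gap: 0.0173
gripper_force: 27.8
```

Request:
servo_tool(targets=[{"travel": [0, 0, -4], "rotation": [0, 0, 0]}, {"travel": [0, 0, -4], "rotation": [0, 0, 0]}, {"travel": [0, 0, 0], "rotation": [0, 0, -9]}, {"travel": [0, 0, 0], "rotation": [0, 0, 0]}])

```text
time_s: 14.55
ee_pos: [0.5056, 0.1014, 0.135]
ee_rot: [0.998, 0.07, 0.001, -0.0]
contact_force: [-0.4, 0.8, -0.8]
finger_gap: 0.017
gripper_force: 26.8
```

```bash
python3 - <<'E'
from h import *
go([.678,.132,.033],9)
E
```

```text
t 14.55 at [0.5056 0.1014 0.135 ] yaw 8.0 -> shift [17.49 -0.63 10.22] turn -1.0 gap 0.017047442907460696
```

Request:
servo_tool(targets=[{"travel": [5.83, -0.2, 0], "rotation": [0, 0, 0]}, {"travel": [5.83, -0.2, 0], "rotation": [0, 0, 0]}, {"travel": [5.83, -0.2, 0], "rotation": [0, 0, -1]}, {"travel": [0, 0, 0], "rotation": [0, 0, 0]}, {"travel": [0, 0, 4], "rotation": [0, 0, 0]}])

```text
time_s: 15.18
ee_pos: [0.6792, 0.132, 0.0955]
ee_rot: [0.997, 0.077, 0.002, -0.0]
contact_force: [0.8, 0.4, -1.1]
finger_gap: 0.0169
gripper_force: 26.8
```

Request:
servo_tool(targets=[{"travel": [0, 0, 3], "rotation": [0, 0, 0]}, {"travel": [0, 0, 2.4], "rotation": [0, 0, 0]}, {"travel": [0, 0, 0.6], "rotation": [0, 0, 0]}, {"travel": [0, 0, 0], "rotation": [0, 0, 0]}])

```text
time_s: 15.68
ee_pos: [0.6774, 0.1317, 0.0344]
ee_rot: [0.997, 0.078, -0.0, 0.0]
contact_force: [-0.8, 0.2, 0.1]
finger_gap: 0.0169
gripper_force: 26.8
```

Request:
servo_tool(targets=[{"travel": [0, 0, 0], "rotation": [0, 0, 0]}, {"travel": [0, 0, 0], "rotation": [0, 0, 0]}, {"travel": [0, 0, 0], "rotation": [0, 0, 0]}], hand=-0.38)

```text
time_s: 16.05
ee_pos: [0.678, 0.1318, 0.0348]
ee_rot: [0.997, 0.079, 0.0, -0.0]
contact_force: [-0.7, 0.0, -0.4]
finger_gap: 0.0264
gripper_force: 0.0
```

Request:
servo_tool(targets=[{"travel": [0, 0, -4], "rotation": [0, 0, 0]}, {"travel": [0, 0, -4], "rotation": [0, 0, 0]}, {"travel": [-2, 0, -3], "rotation": [0, 0, 0]}, {"travel": [0, 0, 0], "rotation": [0, 0, 0]}])

```text
time_s: 16.55
ee_pos: [0.6584, 0.1287, 0.1471]
ee_rot: [0.997, 0.079, 0.002, -0.0]
contact_force: [0.7, -1.0, -0.1]
finger_gap: 0.0263
gripper_force: 0.0
```

```bash
python3 - <<'E'
from h import *
im=snap('wrist','w10')['pixels']; t=snap('top','top1')['pixels']
a=cv2.resize(im[120:420,150:500],(400,343)); b=cv2.resize(t[145:335,140:305],(395,343)) 
cv2.imwrite('pics/chk.png',np.hstack([a,b])[:,:,::-1])
c=np.array([.4609,.1219]);A=np.radians(-3.0);M=np.array([[np.cos(A),-np.sin(A)],[np.sin(A),np.cos(A)]])
for q in (0,.2,.4,.6,.77):
  r=np.array([np.sin(q-.349),np.cos(q-.349)]);n=np.array([r[1],-r[0]])
  print(q,c+M@(np.array([.006,-.105])+.146*r-.018*n), 'yaw',np.degrees(-(q-.349))-3.0)
go([.40,.149,.13],17)
E
```

```text
0 [0.40150559 0.15109163] yaw 16.99622705006573
0.2 [0.42939298 0.16031183] yaw 5.537071147449264
0.4 [0.45855625 0.16380787] yaw -5.922084755167202
0.6 [0.48783275 0.16144037] yaw -17.381240657783664
0.77 [0.51193413 0.15488179] yaw -27.12152317500766
t 16.65 at [0.6581 0.1286 0.1444] yaw 9.0 -> shift [-25.17  -6.06   1.43] turn -8.0 gap 0.026554258657113534
```

View pics/chk.png

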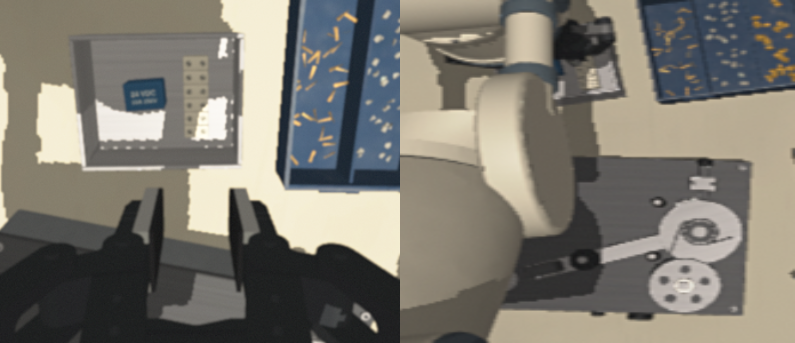

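The left half shows relay and strip flat in the bin, and the top view shows the deck clear. Next I'll close the fingers and go to the -x side of the lug.

Request:
servo_tool(targets=[{"travel": [-5.28, -1.21, 0], "rotation": [0, 0, 0]}, {"travel": [-5.28, -1.21, 0], "rotation": [0, 0, 0]}, {"travel": [-5.28, -1.21, 0], "rotation": [0, 0, 0]}, {"travel": [-5.28, -1.21, 0], "rotation": [0, 0, 0]}, {"travel": [-5.28, -1.21, 0], "rotation": [0, 0, 0]}], hand=-1, force=60)

```text
time_s: 17.27
ee_pos: [0.386, 0.1469, 0.1435]
ee_rot: [0.997, 0.079, -0.001, 0.0]
contact_force: [-0.4, 0.9, -0.4]
finger_gap: -0.0001
gripper_force: 0.0
```

Request:
servo_tool(targets=[{"travel": [0, 0, 0], "rotation": [0, 0, -8]}, {"travel": [0, 0, 0], "rotation": [0, 0, 0]}, {"travel": [0, 0, 0], "rotation": [0, 0, 0]}])

```text
time_s: 17.65
ee_pos: [0.3885, 0.147, 0.1439]
ee_rot: [0.989, 0.146, -0.0, 0.0]
contact_force: [-0.3, 0.1, -0.1]
finger_gap: -0.0
gripper_force: 0.0
```

```bash
python3 - <<'E'
from h import *
im=snap('wrist','w11'); go([.389,.147,.072],17)
E
```

```text
t 17.7 at [0.3884 0.147  0.144 ] yaw 16.9 -> shift [0.06 0.01 7.2 ] turn -0.1 gap 0.00022056577220509537
```

Request:
servo_tool(targets=[{"travel": [0, 0, 3.5], "rotation": [0, 0, 0]}, {"travel": [0, 0, 3], "rotation": [0, 0, 0]}, {"travel": [0, 0, 0.7], "rotation": [0, 0, 0]}, {"travel": [0, 0, 0], "rotation": [0, 0, 0]}])

```text
time_s: 18.2
ee_pos: [0.388, 0.1469, 0.0723]
ee_rot: [0.989, 0.148, -0.0, 0.0]
contact_force: [0.4, 0.6, -0.2]
finger_gap: 0.0001
gripper_force: 0.0
```

Request:
servo_tool(targets=[{"travel": [0.5, 0.1, 0], "rotation": [0, 0, 0]}, {"travel": [0.5, 0.05, 0], "rotation": [0, 0, 0]}, {"travel": [0.3, 0, 0], "rotation": [0, 0, 0]}, {"travel": [0, 0, 0], "rotation": [0, 0, 0]}])

```text
time_s: 18.7
ee_pos: [0.401, 0.1495, 0.0725]
ee_rot: [0.989, 0.148, 0.0, -0.0]
contact_force: [-1.0, 0.4, 0.0]
finger_gap: -0.0003
gripper_force: 0.0
```

Request:
servo_tool(targets=[{"travel": [0.73, -0.07, 0], "rotation": [0, 0, 2.87]}, {"travel": [0.73, -0.07, 0], "rotation": [0, 0, 2.87]}, {"travel": [0.73, -0.07, 0], "rotation": [0, 0, 2.87]}])

```text
time_s: 19.08
ee_pos: [0.42, 0.1567, 0.0721]
ee_rot: [0.997, 0.073, -0.001, 0.0]
contact_force: [-6.8, 2.6, 2.8]
finger_gap: -0.0
gripper_force: 3.2
```

```bash
python3 - <<'E'
from h import *
go([.401+.02,.158,.072],8)
print(manip.get_obs()['contact_force'])
E
```

```text
t 19.075 at [0.42   0.1567 0.0721] yaw 8.3 -> shift [ 0.11 -0.12  0.01] turn 0.3 gap -4.922618589094602e-05
[-6.83967464  2.63422533  2.79184038]
```

In contact, at 7 N. Continuing along the arc.

Request:
servo_tool(targets=[{"travel": [0.73, -0.07, 0], "rotation": [0, 0, 2.87]}, {"travel": [0.73, -0.07, 0], "rotation": [0, 0, 2.87]}, {"travel": [0.73, -0.07, 0], "rotation": [0, 0, 2.87]}, {"travel": [0.73, -0.07, 0], "rotation": [0, 0, 2.87]}, {"travel": [0.73, -0.07, 0], "rotation": [0, 0, 2.87]}])

```text
time_s: 19.7
ee_pos: [0.456, 0.1621, 0.072]
ee_rot: [0.999, -0.053, -0.002, 0.0]
contact_force: [-8.1, 6.2, 2.8]
finger_gap: -0.0
gripper_force: 4.6
```

Request:
servo_tool(targets=[{"travel": [0.73, -0.07, 0], "rotation": [0, 0, 2.87]}, {"travel": [0.73, -0.07, 0], "rotation": [0, 0, 2.87]}, {"travel": [0.73, -0.07, 0], "rotation": [0, 0, 2.87]}, {"travel": [0.73, -0.07, 0], "rotation": [0, 0, 2.87]}, {"travel": [0, 0, 0], "rotation": [0, 0, 0]}])

```text
time_s: 20.32
ee_pos: [0.4851, 0.1599, 0.0719]
ee_rot: [0.988, -0.152, -0.002, 0.0]
contact_force: [-7.6, 8.5, 2.1]
finger_gap: 0.0001
gripper_force: 5.0
```

```bash
python3 - <<'E'
from h import *
go([.5119,.1549,.072],-27)
print(manip.get_obs()['contact_force'])
E
```

```text
t 20.325 at [0.4851 0.1599 0.0719] yaw -17.5 -> shift [ 2.71 -0.33 -0.02] turn 9.5 gap 7.649724978780909e-05
[-7.56251456  8.46075251  2.07786985]
```

Request:
servo_tool(targets=[{"travel": [0.73, -0.07, 0], "rotation": [0, 0, 2.87]}, {"travel": [0.73, -0.07, 0], "rotation": [0, 0, 2.87]}, {"travel": [0.73, -0.07, 0], "rotation": [0, 0, 2.87]}, {"travel": [0, 0, 0], "rotation": [0, 0, 0]}])

```text
time_s: 20.82
ee_pos: [0.5072, 0.1541, 0.0719]
ee_rot: [0.974, -0.226, -0.001, 0.0]
contact_force: [-4.4, 6.9, -0.3]
finger_gap: 0.0
gripper_force: 3.4
```

Request:
servo_tool(targets=[{"travel": [0.2, 0, 0], "rotation": [0, 0, 0.9]}, {"travel": [0, 0, 0], "rotation": [0, 0, 0]}])

```text
time_s: 21.08
ee_pos: [0.5088, 0.1534, 0.072]
ee_rot: [0.972, -0.233, -0.001, -0.0]
contact_force: [-5.3, 6.9, -0.7]
finger_gap: 0.0003
gripper_force: 3.4
```

Request:
servo_tool(targets=[{"travel": [0.2, 0, 0], "rotation": [0, 0, 0.9]}, {"travel": [0, 0, 0], "rotation": [0, 0, 0]}])

```text
time_s: 21.32
ee_pos: [0.5106, 0.1525, 0.072]
ee_rot: [0.971, -0.241, -0.001, -0.0]
contact_force: [-3.9, 6.9, 0.6]
finger_gap: 0.0004
gripper_force: 3.4
```

Request:
servo_tool(targets=[{"travel": [0.15, 0, 0], "rotation": [0, 0, 0.6]}, {"travel": [0, 0, 0], "rotation": [0, 0, 0]}, {"travel": [0, 0, 0], "rotation": [0, 0, 0]}])

```text
time_s: 21.7
ee_pos: [0.5118, 0.1519, 0.0721]
ee_rot: [0.969, -0.246, -0.001, -0.0]
contact_force: [-4.5, 7.1, 0.5]
finger_gap: -0.0002
gripper_force: 3.5
```

Request:
servo_tool(targets=[{"travel": [0.15, 0, 0], "rotation": [0, 0, 0]}, {"travel": [0, 0, 0], "rotation": [0, 0, 0]}, {"travel": [0, 0, 0], "rotation": [0, 0, 0]}])

```text
time_s: 22.08
ee_pos: [0.513, 0.1513, 0.0721]
ee_rot: [0.969, -0.246, -0.001, -0.0]
contact_force: [-4.9, 7.6, 0.5]
finger_gap: 0.0001
gripper_force: 4.0
```

```bash
python3 - <<'E'
from h import *
t=snap('top','top2'); go([.5119,.1549,.072],-27)
c=np.array([.4609,.1219]);A=np.radians(-3.0);M=np.array([[np.cos(A),-np.sin(A)],[np.sin(A),np.cos(A)]])
o=manip.get_obs();p=M.T@(o['ee_pos'][:2]-c)-[.006,-.105];print(o['contact_force'],'r',np.linalg.norm(p),'q est',np.arctan2(p[0],p[1])+.349+np.arcsin(.018/np.linalg.norm(p)))
E
```

```text
t 22.125 at [0.513  0.1513 0.0721] yaw -28.4 -> shift [-0.27 -0.27  0.01] turn -1.4 gap 0.00011438288346975141
[-4.64357545  8.82516995  0.63097355] r 0.14410250216130222 q est 0.7883380348238533
```

Request:
servo_tool(targets=[{"travel": [0.2, 0, 0], "rotation": [0, 0, 0]}, {"travel": [0, 0, 0], "rotation": [0, 0, 0]}, {"travel": [0, 0, 0], "rotation": [0, 0, 0]}])

```text
time_s: 22.5
ee_pos: [0.5131, 0.1511, 0.072]
ee_rot: [0.969, -0.246, -0.003, -0.0]
contact_force: [-14.5, 19.1, 6.6]
finger_gap: 0.0
gripper_force: 10.6
```

Request:
servo_tool(targets=[{"travel": [0.15, 0, 0], "rotation": [0, 0, 0]}, {"travel": [0, 0, 0], "rotation": [0, 0, 0]}, {"travel": [0, 0, 0], "rotation": [0, 0, 0]}])

```text
time_s: 22.88
ee_pos: [0.5133, 0.151, 0.0719]
ee_rot: [0.969, -0.246, -0.004, -0.0]
contact_force: [-20.8, 27.7, 11.7]
finger_gap: 0.0002
gripper_force: 15.5
```

Request:
servo_tool(targets=[{"travel": [0, 0, 0], "rotation": [0, 0, 0]}, {"travel": [0, 0, 0], "rotation": [0, 0, 0]}, {"travel": [0, 0, 0], "rotation": [0, 0, 0]}])

```text
time_s: 23.25
ee_pos: [0.5133, 0.151, 0.0719]
ee_rot: [0.969, -0.246, -0.004, -0.0]
contact_force: [-20.5, 27.3, 11.1]
finger_gap: 0.0001
gripper_force: 15.5
```

```bash
python3 - <<'E'
from h import *
o=manip.get_obs(); print(o['ee_pos'],o['contact_force'],abs(o['dq']).max()); print(manip.sign_off())
E
```

```text
[0.51326535 0.15095899 0.07187744] [-20.46710306  27.30713381  11.07200239] 0.002261261270764782
the job is handed in; nothing more can be done
None
```

I handed the job in at about 23 s, but got no verdict back: the screwdriver lies lengthwise in the tray, the relay and strip are in the bin, and the fingers are holding the tensioner arm against its back stop (about 0.79 rad by my estimate, steady push of about 35 N).

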